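# Gauge a cosmetic pot's inside depth and clamp the slide

### The arm

A 6-joint arm with a two-finger parallel gripper is mounted at the origin on the work surface. World frame = base frame: x ahead of the robot, y to its left, z up, the work surface at z = 0. Lengths are in m, angles in rad, forces in N, time in s.
With the tool pointing down it reaches from about 0.325 to 0.75 m from the base axis. Payload 7.6 kg.
Tool frame: the origin (TCP) lies between the finger pads; the fingertips stand 25 mm ahead of it and the grasp point (between the pads) lies 6 mm ahead of it; x points along the fingers, z is the direction in which the jaws open and shut, and the axes are right-handed (so a half turn about x gives the same grasp; the last joint's range is limited). The gripper opens to 85 mm and grips with 20 to 120 N. Pads are 22 mm wide; open, the fingers measure 114 mm over their backs; the gripper's body (76 mm by 85 mm) begins 54 mm behind the grasp point. The pads swing forward as they close: fully open they stand 13 mm farther back than shut.
Start: joints at [1.247, 0.052, 1.401, -0, 1.689, -0.07], TCP at [0.132, 0.508, 0.256] pointing down, gripper open.
Joint ranges: [-2.9, 2.9], [-0.91, 2.17], [0.12, 2.37], [-1.06, 4.2], [0.26, 2.73], [-2.93, 2.93]. Speed limits (rad/s): [2.57, 2.57, 3.01, 3.14, 3.14, 3.14].

### API

Orientations are given as [roll, pitch, yaw] about the fixed x, y, z axes, in that order (R = Rz(yaw) Ry(pitch) Rx(roll)).
In Python, from cell import env, imaging, job, nets gives the robot as it stands. The module is installed in compiled form; this text tells all that it offers.
- The arm moves only by the shell command python3 -m creep 'ROWS' [FORCE]. ROWS is JSON, a list of rows, each an object of numbers: "dx", "dy", "dz": the shift along the world's x, y, z in cm; "twist": the turn about the world's z in rad; "claw": the finger opening in cm, from 0 to 8.54. A call has 1 to 12 rows; each row shifts and turns the commanded pose from where the row before left it; what a row does not reach is not made up. A row lasts 1/12 s, in which the tool goes at most 41.7 mm and 7.16 degrees, less where a joint would pass 70% of its speed; a pose out of reach is approached as far as the arm can. A call is refused whole if a number of a shift passes 4.17 or a number of a turn 0.125, either way. A call with a gripper value outside its range is refused whole. The fingers move at their own pace and stop on an object; FORCE is the grip in N (left out, the last holds). Time passes only in rows, so rows that do not move let the fingers close. It gives the time, the measured TCP pose, the force and the opening at its end, in the units of the state.
- env.state(): the state, without advancing time (a new reading comes with each control period).
- imaging.grab_frame(name): name is "scene" or "top"; returns a dict with "frame" (400x640x3 uint8, red, green, blue), "camera_matrix" (3x3 intrinsics, pixels), "D" ([k1, k2, p1, p2, k3] as OpenCV has them; the pictures are not rectified), "position" and "orientation" of the camera in the world. Camera axes: x right, y up, looking along -z (the intrinsics and any distortion apply to the point x, -y, -z); pixel columns grow to the right and rows downward; lengths in m; the calibration is good to about 2 mm. A picture is of the moment at which its call begins. There is no depth.
- job.sign_off(): hands the job in, once; it reports no verdict.
Trained networks look in a picture, given as the dict that the camera call returned (one of the last four; its "shot" number tells which), for a name from the list of things; names that differ only in an ending like _2 or _b are one class to them, and where a whole thing is asked for, a point or a joint stands for the part that bears it (a point fixed in the world has none). Each returns a list of dicts, best first, with "confidence" (0 to 1); they miss things now and then, are a little off and sometimes report something else, mostly with a low value. They report only what shows in the picture. A call takes as long as a camera call.
- nets.boxes_of(query, picture): "bbox" ([left, top, right, bottom] in pixels, round what is visible of it).
- nets.masks_of(query, picture): "pixels" (400x640 bool, what is visible of it) and "bbox" ([left, top, right, bottom] in pixels, round what is visible of it).
- nets.place_of(query, picture): "uv" ([column, row] in pixels: a listed point, or the origin of a listed thing).
The state is a dict: "t": time; "joints": joint angles; "qvel": joint speeds; "joint_efforts": joint torques, N m; "tool_pos": TCP position; "tcp_rot": TCP orientation; "wrist_force": force on the tool from outside, world axes, zero at the start; "wrist_torque": the same for the moment, N m; "opening": finger opening in m.
Only numpy, scipy, OpenCV 4.12 (cv2) and the standard library are available. Lean on these libraries where they do the work, as an engineer would, in place of code of your own. Each camera call takes 0.05 s, during which the arm holds its last target.

### The job

A plastic pot stands in the depth gauge on the packing bench. Take the probe by its black grip and lower it gently, by feel, until its rubber foot presses lightly on the pot's inside bottom, then let go and swing the red-tipped clamp lever clockwise (seen from above) all the way to its stop, so that the slide is locked with the foot still resting on the bottom. Do not press hard on the pot, do not turn the clamp before the foot is down, and leave the pots, cap and tape roll around the gauge where they are.

Things in the scene. Friction and masses are not known exactly. Their poses are not given: they have to be found in the camera images.
- gauge: Grey bench depth gauge, bolted down. Origin: underside of the base, straight below the probe's axis; z up. Base 150 mm (x) by 240 mm (y, from -95 to +145) by 20 mm high; a steel column stands at y = +105 mm, and from its top a bracket (34 to 46 mm wide, z = 126 to 160 mm) reaches over the pot to y = -52 mm; the clamp lever's round hub (28 mm diameter) stands on it up to z = 174 mm. The upright probe slides through the bracket at x = y = 0.
- pot: Blue pot with a pink rim, fixed in the gauge's nest under the probe. Origin: centre of its underside, 20 mm above the bench. Outer diameter 72 mm, inner 64 mm, height 75 mm, open at the top. Its pink inside bottom is raised by an amount that differs from pot to pot and is not measured: it lies somewhere between 10 and 40 mm above the origin. The pot cracks if the foot presses on it with more than 15 N.
- probe (a joint): Travel of the probe, m: 0 at the top, growing as it goes down, at most 0.090. It stays where it is left: sliding friction about 5 N (some 3.5 N is needed to push it down, some 6.5 N to lift it, since it weighs about 1.5 N, which varies). At 0 the foot's underside is 112 mm above the bench, 17 mm above the pot's rim.
- probe_grip (a point): Centre of the probe's grip: an upright black cylinder with yellow rings, 26 mm diameter, 40 mm high (20 mm above and below this point), the topmost part of the gauge. It lies on the probe's axis, 172 mm above the underside of the unloaded foot, and moves up and down with the probe. Below it is a 12 mm square steel bar.
- foot: Black rubber foot at the probe's lower end, 16 mm diameter, 8 mm high. Origin: centre of its underside. It yields about 1 mm per 4 N when pressed, at most 6 mm. Pressing with about 5 N is right; when the probe is let go the foot keeps pressing with up to about 6 N.
- clamp (a joint): Angle of the clamp lever, rad: 0 fully open, growing clockwise seen from above, hard stop at 1.571 (fully clamped). It is stiff and stays where it is left: about 4 N at the pin turns it. Turning it does not move the probe.
- clamp_pin (a point): Middle of the exposed part of the upright red pin at the end of the clamp lever: 16 mm diameter, exposed 17 mm above and 18 mm below this point. It moves on a horizontal circle of 88 mm radius about clamp_pivot; the lever is a 10 mm bar, its top 18 mm below this point. In the gauge's frame the pin's direction from the pivot is -45 degrees from +x when open (far right) and -135 degrees when clamped (near right).
- clamp_pivot (a point): The vertical axis of the clamp lever, at the height of clamp_pin; 34 mm from the probe's axis on the gauge's -y side.
- pot_blue: Bystander: loose blue pot with a pink rim, 72 mm diameter, 75 mm high. Origin: centre of its underside.
- pot_pink: Bystander: loose pink pot with a blue rim, 72 mm diameter, 75 mm high. Origin: centre of its underside.
- tape: Bystander: cardboard-brown tape roll lying flat, 100 mm diameter, 24 mm high. Origin: centre of its underside.
- cap: Bystander: blue pot cap, 76 mm diameter, 18 mm high. Origin: centre of its underside.

How it is judged:
On the way:
1. the probe's foot presses on the pot's inside bottom while the clamp is still open (contact force between foot and pot above 0.5 N and value of joint clamp below 0.6 rad), for 0.2 s.
At the end, for the whole second after the job is handed in: The foot rests on the pot's inside bottom (pressing with more than 0.5 N) and the clamp lever stands at its stop (beyond 1.4 rad) (contact force between foot and pot above 0.5 N and value of joint clamp above 1.4 rad); the robot touches nothing.
It fails at once if the foot presses on the pot with more than 15 N (contact force between foot and pot above 15 N).
It fails at once if the clamp is turned before the foot is down (value of joint clamp above 0.6 rad and contact force between foot and pot below 0.1 N).
It fails at once if a bystander is pushed more than 20 mm (distance of any of pot_blue, pot_pink, tape, cap from where it was at the start of the episode above 0.02 m).
It also fails if it takes over 58 s, if anything falls off the work surface, if the arm or the gripper's body presses on something with over 40 N, if the wrist force passes 120 N, or if a joint passes its speed limit or range.

## Working session

There is one attempt and no reset: what is moved stays moved. The work goes in short steps, Python scripts to look and compute and a shell command to move; the robot and the scene stay as the last step left them, time stands still between calls to the robot, and variables do not carry over. Pictures are saved under pics/ and viewed, and the job is handed in when it is done.

```bash
mkdir -p pics
python3 - <<'E'
from cell import env, imaging, job, nets
import cv2,json
print(env.state())
for n in ["scene","top"]:
    p=imaging.grab_frame(n)
    cv2.imwrite(f"pics/{n}0.png",p["frame"][:,:,::-1])
    print(n,p["camera_matrix"],p["D"],p["position"],p["orientation"])
    for q in ["probe_grip","clamp_pin","clamp_pivot","gauge","pot","foot","pot_blue","pot_pink","tape","cap"]:
        try: print(q,[(r["uv"],r["confidence"]) for r in nets.place_of(q,p)][:3])
        except Exception as e: print(q,e)
E
```

```text
{'t': 0.0, 'joints': array([ 1.24668898e+00,  5.28292987e-02,  1.40174514e+00,  1.50018509e-05,
        1.68861757e+00, -7.02856865e-02]), 'qvel': array([ 1.93110760e-03,  1.64738838e-03, -1.23697184e-03,  3.21257497e-05,
        2.50945455e-03,  6.73741707e-04]), 'joint_efforts': array([ 4.16777884e-04, -3.81661642e+01, -3.60194743e+01, -3.95500354e-05,
        6.09661787e-03,  2.85485879e-05]), 'tool_pos': array([0.13171015, 0.50792918, 0.25546601]), 'tcp_rot': array([ 3.06199057,  1.5691969 , -1.90421832]), 'wrist_force': array([0.03196136, 0.3402089 , 0.83274693]), 'wrist_torque': array([ 0.01637311, -0.02714628, -0.03850203]), 'opening': 0.08530647779075964}
scene [[436.61058527   0.         318.19507406]
 [  0.         436.61058527 194.58906109]
 [  0.           0.           1.        ]] [-0.0955737  0.         0.         0.         0.       ] [ 1.37000967 -0.24082239  0.81461123] [ 0.90230086 -0.01719828  1.21153142]
probe_grip [([270.9, 149.9], 0.89)]
clamp_pin [([244.8, 212.4], 0.88)]
clamp_pivot [([258.5, 183.6], 0.73)]
gauge [([274.8, 239.3], 0.71)]
pot [([271.1, 233.4], 0.83), ([276.7, 239.5], 0.41)]
foot [([278.3, 238.4], 0.61)]
pot_blue [([355.7, 212.6], 0.74), ([268.0, 151.4], 0.61)]
pot_pink [([294.9, 286.0], 0.56)]
tape [([342.4, 269.3], 0.72), ([207.8, 282.6], 0.7), ([258.1, 185.0], 0.6)]
cap [([211.7, 284.4], 0.96)]
top [[439.54298512   0.         319.53867416]
 [  0.         439.54298512 202.84387168]
 [  0.           0.           1.        ]] [-0.02051412  0.          0.          0.          0.        ] [0.44781409 0.03174812 1.10059053] [ 0.16614146 -0.00181734 -1.59713224]
probe_grip [([355.7, 219.0], 0.6)]
clamp_pin [([394.6, 193.8], 0.72)]
clamp_pivot [([365.4, 225.5], 0.6)]
gauge [([346.5, 232.0], 0.57)]
pot [([344.5, 232.3], 0.74)]
foot []
pot_blue [([254.2, 249.7], 0.92)]
pot_pink [([346.7, 171.1], 0.92)]
tape [([293.3, 172.5], 0.67)]
cap [([424.0, 193.7], 0.74)]
```

View pics/scene0.png

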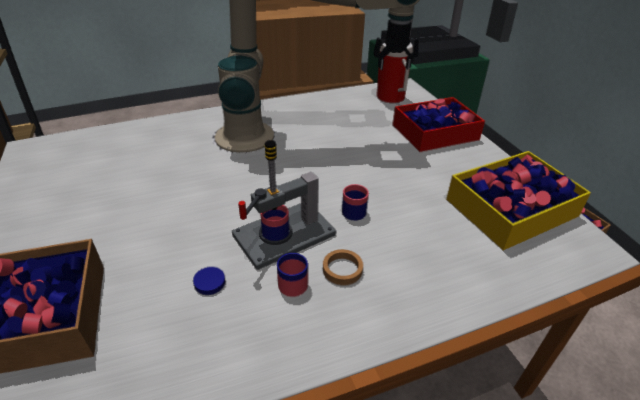

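View pics/top0.png

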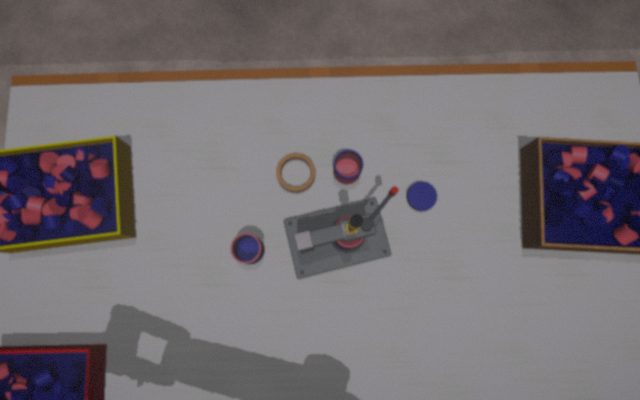

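```bash
cat > h.py <<'E'
import numpy as np, cv2
from scipy.spatial.transform import Rotation as Ro
from scipy.optimize import least_squares
def cam(p):
    R=Ro.from_euler('xyz',p["orientation"]).as_matrix()@np.diag([1,-1,-1])
    return R,np.array(p["position"]),np.array(p["camera_matrix"]),np.array(p["D"],float)
def proj(p,X):
    R,c,K,D=cam(p); X=np.atleast_2d(X)
    rv=cv2.Rodrigues(R.T)[0]
    return cv2.projectPoints(X.reshape(-1,1,3),rv,-R.T@c,K,D)[0].reshape(-1,2)
def ray(p,uv):
    R,c,K,D=cam(p)
    n=cv2.undistortPoints(np.array([[uv]],float),K,D).ravel()
    return c,R@np.array([n[0],n[1],1])
def atz(p,uv,z):
    c,d=ray(p,uv); return c+d*(z-c[2])/d[2]
def tri(obs):
    A=np.zeros((3,3));b=np.zeros(3)
    for p,uv in obs:
        c,d=ray(p,uv); d/=np.linalg.norm(d); P=np.eye(3)-np.outer(d,d); A+=P;b+=P@c
    return np.linalg.solve(A,b)
E
python3 - <<'E'
from h import *
from cell import env,imaging,nets
P={n:imaging.grab_frame(n) for n in ["scene","top"]}
uv={}
for n,p in P.items():
    for q in ["probe_grip","clamp_pin","clamp_pivot","gauge","pot","pot_blue","pot_pink","tape","cap"]:
        r=nets.place_of(q,p)
        if r: uv[q,n]=r[0]["uv"]
Z=dict(probe_grip=.284,gauge=0,pot=.02,pot_blue=0,pot_pink=0,tape=0,cap=0,clamp_pin=.18,clamp_pivot=.18)
for q in Z:
    print(q,[np.round(atz(P[n],uv[q,n],Z[q]),4)[:2] for n in P if (q,n) in uv], np.round(tri([(P[n],uv[q,n]) for n in P if (q,n) in uv]),4))
E
```

```text
probe_grip [array([ 0.5547, -0.0449]), array([ 0.5488, -0.0414])] [ 0.549  -0.0426  0.2801]
gauge [array([ 0.5563, -0.0375]), array([ 0.5504, -0.0419])] [ 0.5516 -0.0393 -0.0038]
pot [array([ 0.5449, -0.0442]), array([ 0.5509, -0.035 ])] [ 0.5493 -0.0399  0.0228]
pot_blue [array([0.5228, 0.2067]), array([0.5209, 0.1975])] [5.224e-01 2.018e-01 4.000e-04]
pot_pink [array([ 0.7175, -0.0443]), array([ 0.7156, -0.0428])] [ 0.716  -0.0434 -0.002 ]
tape [array([0.7091, 0.0826]), array([0.7147, 0.084 ])] [0.7131 0.0823 0.0045]
cap [array([ 0.6503, -0.2332]), array([ 0.6426, -0.2367])] [ 0.6442 -0.2355 -0.0058]
clamp_pin [array([ 0.6196, -0.1269]), array([ 0.6233, -0.128 ])] [ 0.6228 -0.1275  0.1827]
clamp_pivot [array([ 0.5317, -0.0637]), array([ 0.5524, -0.0725])] [ 0.5511 -0.0694  0.1951]
```

The scene picture has the gauge's grip at (271,150), the red pin at (243,210) and the base around (284,235). The top view has the grip at (356,219), the pin at (394,190) and the base corners near (285,215), (374,198), (391,243) and (300,278). I'll zoom in to refine the yaw.

Run:
```python
from h import *
from cell import env,imaging,nets
P={n:imaging.grab_frame(n) for n in ["scene","top"]}
cv2.imwrite("pics/zt.png",cv2.resize(P["top"]["frame"][170:290,270:430,::-1],(800,600),interpolation=cv2.INTER_CUBIC))
cv2.imwrite("pics/zs.png",cv2.resize(P["scene"]["frame"][130:280,210:370,::-1],(640,600),interpolation=cv2.INTER_CUBIC))
```

```text
(no output)
```

View pics/zt.png

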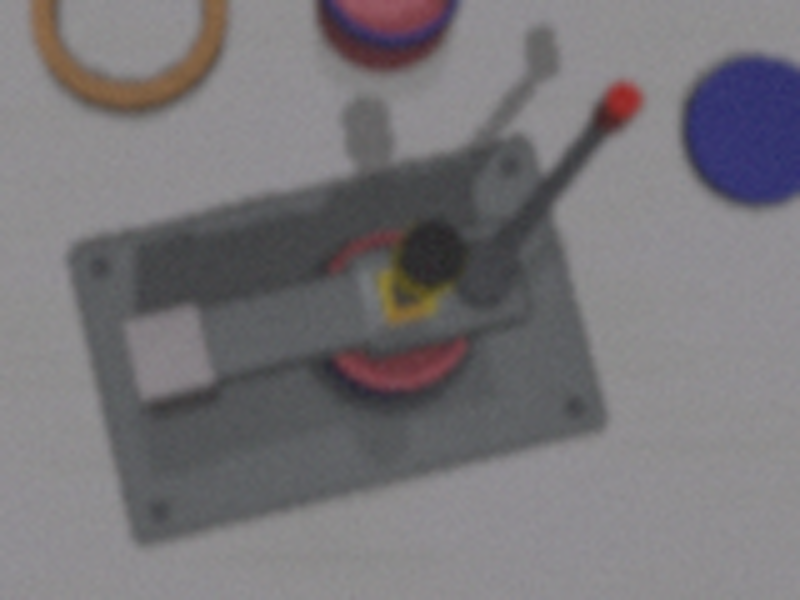

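View pics/zs.png

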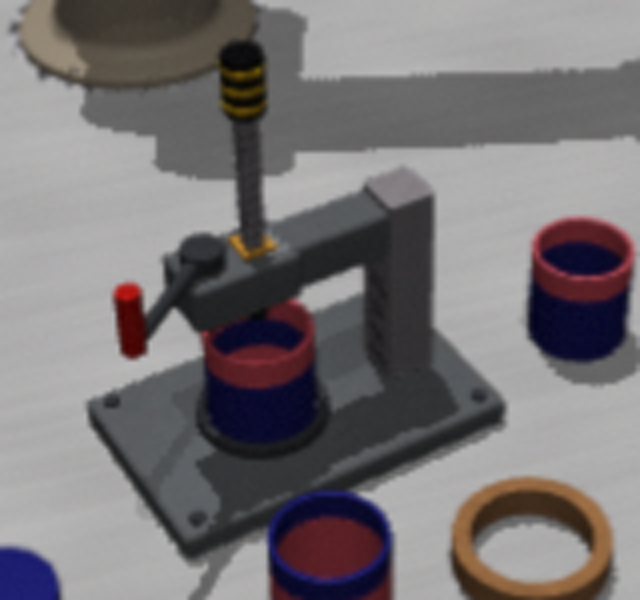

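Run:
```python
from h import *
from cell import env,imaging,nets
P={n:imaging.grab_frame(n) for n in ["scene","top"]}
T=lambda u,v:(270+u/5-.4,170+v/5-.4)
S=lambda u,v:(210+u/4-.4,130+v/4-.4)
obs=[("top",T(70,245),(.075,.145,.02)),("top",T(528,138),(.075,-.095,.02)),("top",T(607,428),(-.075,-.095,.02)),("top",T(138,545),(-.075,.145,.02)),
("scene",S(90,403),(-.075,-.095,.02)),("scene",S(188,546),(.075,-.095,.02)),("scene",S(503,403),(.075,.145,.02)),
("top",T(433,250),(0,0,.304)),("scene",S(243,48),(0,0,.304)),
]
pin=[("top",T(625,100)),("scene",S(127,292))]
def W(x,l):
    c,s=np.cos(x[2]),np.sin(x[2]); return np.array([x[0]+c*l[0]-s*l[1],x[1]+s*l[0]+c*l[1],l[2]])
def f(x):
    r=[proj(P[n],W(x,l))[0]-uv for n,uv,l in obs]
    q=np.array([88e-3*np.cos(-np.pi/4),-.034+88e-3*np.sin(-np.pi/4),x[3]])
    r+=[proj(P[n],W(x,q))[0]-uv for n,uv in pin]
    return np.ravel(r)
s=least_squares(f,[.55,-.04,0.1,.2],loss='soft_l1')
print(s.x,np.round(s.fun.reshape(-1,2) if s.fun.size==22 else s.fun,1))
x=s.x;print("base corners w/o",np.round(f(x).reshape(-1,2),1))
for a in(-45,-90,-135):
    a=np.radians(a);print(W(x,np.array([.088*np.cos(a),-.034+.088*np.sin(a),x[3]-.017])))
print("pivot",W(x,(0,-.034,0)))
print(Ro.from_euler('xyz',env.state()["tcp_rot"]).as_matrix())
```

```text
[ 0.54815731 -0.04020921  0.2051984   0.20861346] [[-0.8 -0.1]
 [ 1.4 -0.6]
 [ 0.9  0.1]
 [-1.  -0.4]
 [-2.1 -1.2]
 [-1.9 -1.1]
 [ 0.8 -0.2]
 [ 0.5  0.2]
 [-1.3 -1.2]
 [-4.1 -3.5]
 [ 3.8 -0.1]]
base corners w/o [[-0.8 -0.1]
 [ 1.4 -0.6]
 [ 0.9  0.1]
 [-1.  -0.4]
 [-2.1 -1.2]
 [-1.9 -1.1]
 [ 0.8 -0.2]
 [ 0.5  0.2]
 [-1.3 -1.2]
 [-4.1 -3.5]
 [ 3.8 -0.1]]
[ 0.62868428 -0.12173672  0.19161346]
[ 0.5730162  -0.15964972  0.19161346]
[ 0.50684439 -0.14709498  0.19161346]
pivot [ 0.5550852  -0.07349591  0.        ]
[[ 3.34023587e-05 -9.67969826e-01  2.51066556e-01]
 [ 6.39012182e-05  2.51066558e-01  9.67969824e-01]
 [-9.99999997e-01 -1.62890165e-05  7.02406663e-05]]
```

The gauge fits at about (0.548, -0.040) with a yaw of 0.205 rad. The pin stands near (0.623, -0.127, 0.183). Next I go up and over the grip.

```bash
python3 -m creep '[{"dz":3.5,"claw":8.5},{"dz":3.5},{"dz":3.5},{"dx":2.08,"dy":-2.74},{"dx":2.08,"dy":-2.74},{"dx":2.08,"dy":-2.74},{"dx":2.08,"dy":-2.74},{"dx":2.08,"dy":-2.74},{"dx":2.08,"dy":-2.74},{"dx":2.08,"dy":-2.74},{"dx":2.08,"dy":-2.74},{"dx":2.08,"dy":-2.74}]' 20
python3 -m creep '[{"dx":2.08,"dy":-2.74},{"dx":2.08,"dy":-2.74},{"dx":2.08,"dy":-2.74},{"dx":2.08,"dy":-2.74},{"dx":2.08,"dy":-2.74},{"dx":2.08,"dy":-2.74},{"dx":2.08,"dy":-2.74},{"dx":2.08,"dy":-2.74},{"dx":2.08,"dy":-2.74},{"dx":2.08,"dy":-2.74},{"dx":0.1,"dy":-0.1},{"dx":0}]'
```

```text
invalid input at $[0]: expected keys dx, dy, dz, twist, claw
invalid input at $[0]: expected keys dx, dy, dz, twist, claw
```

```bash
python3 -m creep '[{"dx":0,"dy":0,"dz":3.5,"twist":0,"claw":8.5},{"dx":0,"dy":0,"dz":3.5,"twist":0,"claw":8.5},{"dx":0,"dy":0,"dz":3.5,"twist":0,"claw":8.5},{"dx":2.08,"dy":-2.74,"dz":0,"twist":0,"claw":8.5},{"dx":2.08,"dy":-2.74,"dz":0,"twist":0,"claw":8.5},{"dx":2.08,"dy":-2.74,"dz":0,"twist":0,"claw":8.5},{"dx":2.08,"dy":-2.74,"dz":0,"twist":0,"claw":8.5},{"dx":2.08,"dy":-2.74,"dz":0,"twist":0,"claw":8.5},{"dx":2.08,"dy":-2.74,"dz":0,"twist":0,"claw":8.5},{"dx":2.08,"dy":-2.74,"dz":0,"twist":0,"claw":8.5},{"dx":2.08,"dy":-2.74,"dz":0,"twist":0,"claw":8.5},{"dx":2.08,"dy":-2.74,"dz":0,"twist":0,"claw":8.5}]' 20
python3 -m creep '[{"dx":2.08,"dy":-2.74,"dz":0,"twist":0,"claw":8.5},{"dx":2.08,"dy":-2.74,"dz":0,"twist":0,"claw":8.5},{"dx":2.08,"dy":-2.74,"dz":0,"twist":0,"claw":8.5},{"dx":2.08,"dy":-2.74,"dz":0,"twist":0,"claw":8.5},{"dx":2.08,"dy":-2.74,"dz":0,"twist":0,"claw":8.5},{"dx":2.08,"dy":-2.74,"dz":0,"twist":0,"claw":8.5},{"dx":2.08,"dy":-2.74,"dz":0,"twist":0,"claw":8.5},{"dx":2.08,"dy":-2.74,"dz":0,"twist":0,"claw":8.5},{"dx":2.08,"dy":-2.74,"dz":0,"twist":0,"claw":8.5},{"dx":2.08,"dy":-2.74,"dz":0,"twist":0,"claw":8.5},{"dx":0,"dy":0,"dz":0,"twist":0,"claw":8.5},{"dx":0,"dy":0,"dz":0,"twist":0,"claw":8.5}]'
```

```text
t: 3.3
tool_pos: [0.3196, 0.2601, 0.3615]
tcp_rot: [-0.659, 1.57, 0.658]
wrist_force: [0.1, -0.5, 0.1]
opening: 0.0847
t: 4.3
tool_pos: [0.5275, -0.0136, 0.3603]
tcp_rot: [1.621, 1.569, 2.936]
wrist_force: [0.2, -0.0, 0.3]
opening: 0.0852
```

```bash
python3 -m creep '[{"dx":1.05,"dy":-1.35,"dz":0,"twist":0,"claw":8.5},{"dx":1.05,"dy":-1.35,"dz":0,"twist":0,"claw":8.5},{"dx":0,"dy":0,"dz":0,"twist":0,"claw":8.5},{"dx":0,"dy":0,"dz":0,"twist":0,"claw":8.5}]'
python3 - <<'E'
from h import *
from cell import env,imaging,nets
p=imaging.grab_frame("scene")
s=env.state();t=s["tool_pos"];print(t)
f=p["frame"][:,:,::-1].copy()
for z in (.304,.284,.2): 
    cv2.circle(f,tuple(int(round(v)) for v in proj(p,[.5482,-.0405,z])[0]),0,(0,255,0),-1)
    cv2.circle(f,tuple(int(round(v)) for v in proj(p,[t[0],t[1],z])[0]),0,(255,0,255),-1)
cv2.imwrite("pics/s1.png",cv2.resize(f[60:260,190:390],(600,600),interpolation=cv2.INTER_CUBIC))
E
```

```text
t: 4.63
tool_pos: [0.5477, -0.0387, 0.3614]
tcp_rot: [0.289, 1.57, 1.607]
wrist_force: [-0.1, 0.9, 0.7]
opening: 0.0852
[ 0.54755878 -0.03839055  0.36164098]
```

View pics/s1.png

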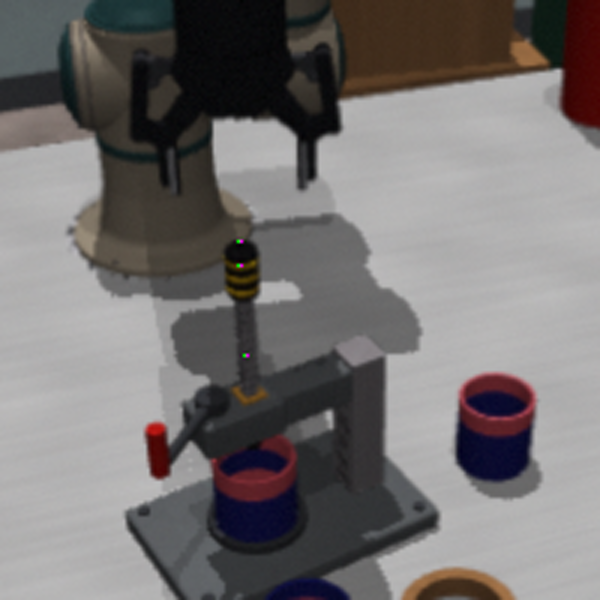

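The open fingers straddle the black grip, which sits at crop (241,270), i.e. picture (270,150). The projected axis agrees to within 1-2 mm. I descend and close.

```bash
python3 -m creep '[{"dx":0.05,"dy":-0.2,"dz":-1.5,"twist":0,"claw":8.5},{"dx":0,"dy":0,"dz":-1.5,"twist":0,"claw":8.5},{"dx":0,"dy":0,"dz":-1.5,"twist":0,"claw":8.5},{"dx":0,"dy":0,"dz":-1.5,"twist":0,"claw":8.5},{"dx":0,"dy":0,"dz":0,"twist":0,"claw":8.5},{"dx":0,"dy":0,"dz":0,"twist":0,"claw":4.5},{"dx":0,"dy":0,"dz":0,"twist":0,"claw":4},{"dx":0,"dy":0,"dz":0,"twist":0,"claw":3.4},{"dx":0,"dy":0,"dz":0,"twist":0,"claw":3},{"dx":0,"dy":0,"dz":0,"twist":0,"claw":2},{"dx":0,"dy":0,"dz":0,"twist":0,"claw":2},{"dx":0,"dy":0,"dz":0,"twist":0,"claw":2}]' 25
python3 -m creep '[{"dx":0,"dy":0,"dz":0,"twist":0,"claw":2},{"dx":0,"dy":0,"dz":0,"twist":0,"claw":2},{"dx":0,"dy":0,"dz":0,"twist":0,"claw":2},{"dx":0,"dy":0,"dz":0,"twist":0,"claw":2}]'
```

```text
t: 5.68
tool_pos: [0.5488, -0.0407, 0.3022]
tcp_rot: [-0.745, 1.569, 0.573]
wrist_force: [2.2, 5.0, 3.1]
opening: 0.0251
t: 6.02
tool_pos: [0.5488, -0.0407, 0.3021]
tcp_rot: [-0.728, 1.569, 0.59]
wrist_force: [1.8, 5.2, 3.4]
opening: 0.0246
```

```bash
python3 -m creep '[{"dx":0,"dy":0,"dz":-0.4,"twist":0,"claw":2},{"dx":0,"dy":0,"dz":-0.4,"twist":0,"claw":2},{"dx":0,"dy":0,"dz":-0.4,"twist":0,"claw":2},{"dx":0,"dy":0,"dz":-0.4,"twist":0,"claw":2},{"dx":0,"dy":0,"dz":-0.4,"twist":0,"claw":2}]'
python3 -m creep '[{"dx":0,"dy":0,"dz":-0.4,"twist":0,"claw":2},{"dx":0,"dy":0,"dz":-0.4,"twist":0,"claw":2},{"dx":0,"dy":0,"dz":-0.4,"twist":0,"claw":2},{"dx":0,"dy":0,"dz":-0.4,"twist":0,"claw":2},{"dx":0,"dy":0,"dz":-0.4,"twist":0,"claw":2},{"dx":0,"dy":0,"dz":-0.4,"twist":0,"claw":2}]'
python3 -m creep '[{"dx":0,"dy":0,"dz":-0.1,"twist":0,"claw":2},{"dx":0,"dy":0,"dz":-0.1,"twist":0,"claw":2}]'
```

```text
t: 6.43
tool_pos: [0.5488, -0.0407, 0.2819]
tcp_rot: [-0.746, 1.569, 0.572]
wrist_force: [1.8, 5.9, 3.1]
opening: 0.0251
t: 6.93
tool_pos: [0.5488, -0.0407, 0.2579]
tcp_rot: [-0.686, 1.569, 0.631]
wrist_force: [1.7, 4.8, 2.5]
opening: 0.0247
t: 7.1
tool_pos: [0.5488, -0.0407, 0.2558]
tcp_rot: [-0.59, 1.569, 0.728]
wrist_force: [1.4, 4.2, 2.9]
opening: 0.0248
```

Run:
```python
from h import *
from cell import env,imaging,nets
p=imaging.grab_frame("scene")
s=env.state();print(s["tool_pos"],s["wrist_force"])
f=p["frame"][:,:,::-1].copy()
cv2.imwrite("pics/s2.png",cv2.resize(f[60:260,190:390],(600,600),interpolation=cv2.INTER_CUBIC))
```

```text
[ 0.54882876 -0.04070144  0.25566853] [1.87030171 6.10457833 1.43175818]
```

View pics/s2.png

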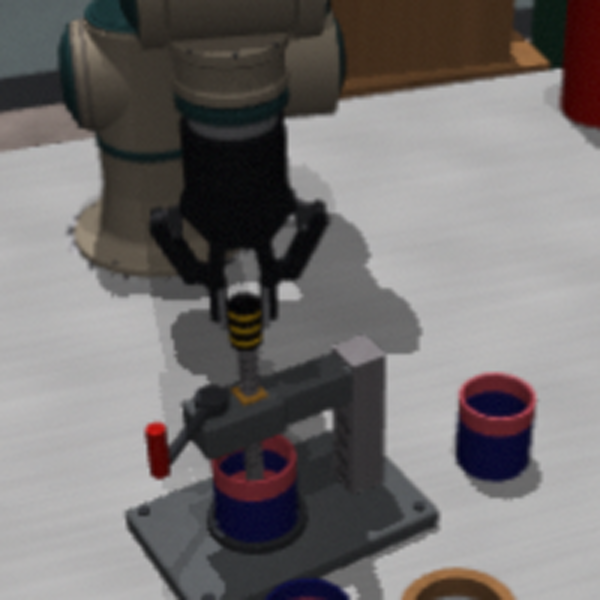

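The grip follows the tool down and the foot is inside the pot. The vertical force baseline is about 3 N. Now I creep down by feel.

```bash
R='x'; python3 -m creep '[{"dx":0,"dy":0,"dz":-0.1,"twist":0,"claw":2},{"dx":0,"dy":0,"dz":-0.1,"twist":0,"claw":2}]'|egrep 'pos|force'
python3 -m creep '[{"dx":0,"dy":0,"dz":-0.1,"twist":0,"claw":2},{"dx":0,"dy":0,"dz":-0.1,"twist":0,"claw":2}]'|egrep 'pos|force'
python3 -m creep '[{"dx":0,"dy":0,"dz":-0.1,"twist":0,"claw":2}]'|egrep 'pos|force'
python3 -m creep '[{"dx":0,"dy":0,"dz":-0.1,"twist":0,"claw":2}]'|egrep 'pos|force'
```

```text
tool_pos: [0.5488, -0.0407, 0.254]
wrist_force: [1.2, 6.6, 2.9]
tool_pos: [0.5488, -0.0407, 0.252]
wrist_force: [0.3, 5.4, 2.6]
tool_pos: [0.5488, -0.0407, 0.251]
wrist_force: [0.7, 5.8, 3.9]
tool_pos: [0.5488, -0.0407, 0.25]
wrist_force: [1.0, 5.1, 1.7]
```

```bash
python3 -m creep '[{"dx":0,"dy":0,"dz":-0.1,"twist":0,"claw":2}]'|egrep 'force'
python3 -m creep '[{"dx":0,"dy":0,"dz":-0.1,"twist":0,"claw":2}]'|egrep 'force'
python3 -m creep '[{"dx":0,"dy":0,"dz":-0.1,"twist":0,"claw":2}]'|egrep 'pos|force'
```

```text
wrist_force: [0.4, 4.7, 3.7]
wrist_force: [1.1, 6.4, 3.0]
tool_pos: [0.5489, -0.0407, 0.2473]
wrist_force: [-0.0, 6.0, 6.7]
```

```bash
python3 -m creep '[{"dx":0,"dy":0,"dz":-0.1,"twist":0,"claw":2}]'|egrep 'force'
python3 -m creep '[{"dx":0,"dy":0,"dz":-0.1,"twist":0,"claw":2}]'|egrep 'pos|force'
```

```text
wrist_force: [-1.3, 5.7, 7.9]
tool_pos: [0.5489, -0.0407, 0.2463]
wrist_force: [-2.4, 5.3, 10.9]
```

```bash
python3 -m creep '[{"dx":0,"dy":0,"dz":-0.1,"twist":0,"claw":2}]'|egrep 'force'
python3 -m creep '[{"dx":0,"dy":0,"dz":-0.1,"twist":0,"claw":2}]'|egrep 'pos|force'
```

```text
wrist_force: [-3.6, 5.6, 12.8]
tool_pos: [0.5489, -0.0407, 0.2452]
wrist_force: [-4.6, 6.7, 15.0]
```

I issued three calls at once, so contact went further than intended: Fz is 15 N against a 3 N baseline, or about 12 N on the foot. I back off slightly before letting go.

```bash
python3 -m creep '[{"dx":0,"dy":0,"dz":0.1,"twist":0,"claw":2},{"dx":0,"dy":0,"dz":0,"twist":0,"claw":2}]'|egrep 'pos|force'
```

```text
tool_pos: [0.5489, -0.0407, 0.2453]
wrist_force: [-0.5, 5.6, 8.0]
```

```bash
python3 -m creep '[{"dx":0,"dy":0,"dz":0,"twist":0,"claw":4.5},{"dx":0,"dy":0,"dz":0,"twist":0,"claw":6},{"dx":0,"dy":0,"dz":0,"twist":0,"claw":6},{"dx":0,"dy":0,"dz":0,"twist":0,"claw":6},{"dx":0,"dy":0,"dz":0,"twist":0,"claw":6},{"dx":0,"dy":0,"dz":0,"twist":0,"claw":6}]'
python3 -m creep '[{"dx":0,"dy":0,"dz":1,"twist":0,"claw":6},{"dx":0,"dy":0,"dz":2,"twist":0,"claw":6},{"dx":0,"dy":0,"dz":2.5,"twist":0,"claw":6},{"dx":0,"dy":0,"dz":2.5,"twist":0,"claw":6},{"dx":0,"dy":0,"dz":0,"twist":0,"claw":6}]'
python3 - <<'E'
from h import *
from cell import env,imaging,nets
P={n:imaging.grab_frame(n) for n in ["scene","top"]}
uv={}
for n,p in P.items():
    for q in ["probe_grip","clamp_pin"]:
        r=nets.place_of(q,p)
        if r: uv[q,n]=r[0]["uv"]; print(q,n,r[0])
for q in ["probe_grip","clamp_pin"]: print(q,tri([(P[n],uv[q,n]) for n in P if (q,n) in uv]) if all((q,n) in uv for n in P) else "")
f=P["scene"]["frame"][:,:,::-1]
cv2.imwrite("pics/s3.png",cv2.resize(f[60:260,190:390],(600,600),interpolation=cv2.INTER_CUBIC))
f=P["top"]["frame"][:,:,::-1]
cv2.imwrite("pics/t3.png",cv2.resize(f[150:300,260:460],(800,600),interpolation=cv2.INTER_CUBIC))
E
```

```text
t: 8.9
tool_pos: [0.5484, -0.0416, 0.2431]
tcp_rot: [1.872, 1.57, -3.094]
wrist_force: [0.5, 1.1, 0.3]
opening: 0.0599
t: 9.32
tool_pos: [0.5494, -0.0416, 0.3303]
tcp_rot: [-1.456, 1.561, -0.139]
wrist_force: [-0.4, -0.5, 1.0]
opening: 0.0598
probe_grip scene {'uv': [271.2, 170.9], 'confidence': 0.67}
clamp_pin scene {'uv': [244.7, 209.9], 'confidence': 0.51}
probe_grip top {'uv': [355.1, 223.7], 'confidence': 0.55}
probe_grip [ 0.55107863 -0.04216606  0.22288406]
clamp_pin
```

View pics/s3.png

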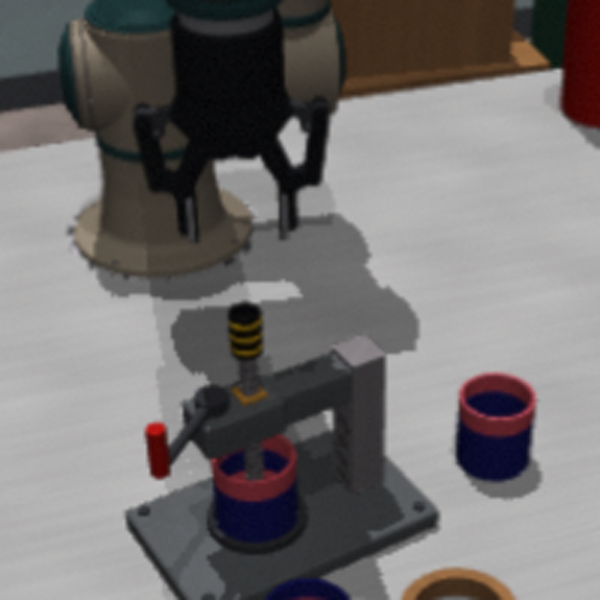

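View pics/t3.png

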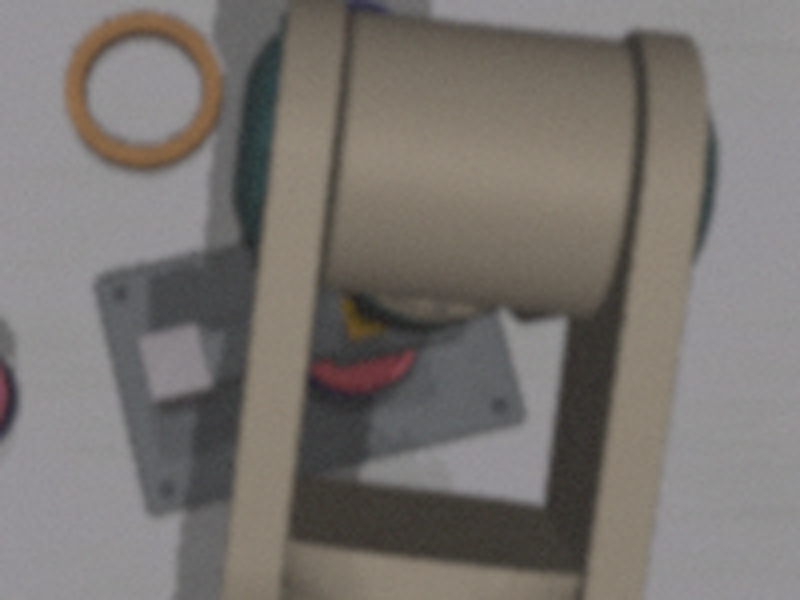

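The pictures show the probe standing lowered, its grip at crop (246,330) in the scene view, and the red pin unmoved at crop (158,450), i.e. picture (243,210). I'm checking the pin position and the travel by projection.

Run:
```python
from h import *
from cell import env,imaging,nets
P={n:imaging.grab_frame(n) for n in ["scene","top"]}
print("pin top",tri([(P["top"],(270+625/5-.4,170+100/5-.4)),(P["scene"],(210+127/4-.4,130+288/4-.4))]))
print("mid",tri([(P["top"],(394.6,193.8)),(P["scene"],(242.5,210))]))
for t in(.0,.05,.055,.06): print(t,(proj(P["scene"],[.5482,-.041,.304-t])[0]-[190,60])*3)
s=env.state(); R=Ro.from_euler('xyz',s["tcp_rot"]).as_matrix(); print(s["tool_pos"],R[:,2],R[:,0])
```

```text
pin top [ 0.62135669 -0.12937259  0.20773328]
mid [ 0.61794303 -0.13110041  0.18146886]
0.0 [236.23675593 241.36929586]
0.05 [239.56148426 297.26159195]
0.055 [239.88575547 302.66912947]
0.06 [240.20855658 308.04457998]
[ 0.54829946 -0.04137873  0.32234074] [ 2.51085281e-01  9.67964965e-01 -9.38153976e-05] [-1.76426156e-03  3.60720561e-04 -9.99998379e-01]
```

```bash
python3 -m creep '[{"dx":1.82,"dy":-2.18,"dz":0,"twist":-0.107,"claw":4.2},{"dx":1.82,"dy":-2.18,"dz":0,"twist":-0.107,"claw":4.2},{"dx":1.82,"dy":-2.18,"dz":0,"twist":-0.107,"claw":4.2},{"dx":1.82,"dy":-2.18,"dz":0,"twist":-0.107,"claw":4.2},{"dx":0,"dy":0,"dz":-2,"twist":0,"claw":4.2},{"dx":0,"dy":0,"dz":-2,"twist":0,"claw":4.2},{"dx":0,"dy":0,"dz":-2,"twist":0,"claw":4.2},{"dx":0,"dy":0,"dz":-2,"twist":0,"claw":4.2},{"dx":0,"dy":0,"dz":0,"twist":0,"claw":4.2},{"dx":0,"dy":0,"dz":0,"twist":0,"claw":4.2}]'
python3 - <<'E'
from h import *
from cell import env,imaging,nets
p=imaging.grab_frame("scene")
s=env.state();t=s["tool_pos"];print(t,Ro.from_euler('xyz',s["tcp_rot"]).as_matrix()[:,2])
f=p["frame"][:,:,::-1].copy()
cv2.imwrite("pics/s4.png",cv2.resize(f[110:260,180:330],(600,600),interpolation=cv2.INTER_CUBIC))
print((proj(p,[[t[0],t[1],t[2]-.025],[t[0],t[1],.19],[t[0],t[1],.17]])-[180,110])*4)
E
```

```text
t: 10.55
tool_pos: [0.6208, -0.1284, 0.2421]
tcp_rot: [1.956, 1.568, 2.845]
wrist_force: [0.4, 0.0, 0.5]
opening: 0.0419
[ 0.62133973 -0.12858845  0.2439873 ] [6.30161475e-01 7.76464103e-01 1.08407483e-04]
[[243.66560574 350.02059822]
 [248.51005192 390.78464349]
 [251.76679564 418.03351646]]
```

View pics/s4.png

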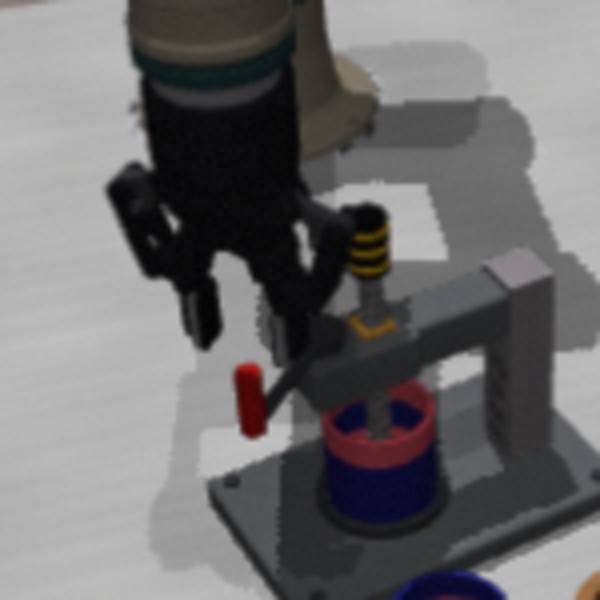

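The red pin at crop (250,400) lies between the open fingers. I lower the cage around it.

```bash
python3 -m creep '[{"dx":0,"dy":0,"dz":-1.5,"twist":0,"claw":4.2},{"dx":0,"dy":0,"dz":-1.5,"twist":0,"claw":4.2},{"dx":0,"dy":0,"dz":-1.2,"twist":0,"claw":4.2},{"dx":0,"dy":0,"dz":0,"twist":0,"claw":4.2},{"dx":0,"dy":0,"dz":0,"twist":0,"claw":3.2},{"dx":0,"dy":0,"dz":0,"twist":0,"claw":3.2},{"dx":0,"dy":0,"dz":0,"twist":0,"claw":3.2}]'
python3 - <<'E'
from h import *
from cell import env,imaging,nets
p=imaging.grab_frame("scene")
s=env.state();t=s["tool_pos"];print(t)
f=p["frame"][:,:,::-1].copy()
cv2.imwrite("pics/s5.png",cv2.resize(f[110:260,180:330],(600,600),interpolation=cv2.INTER_CUBIC))
# arc plan in world
piv=np.array([.5551,-.0735]);v=np.array([.621,-.1285])-piv;print(np.hypot(*v),np.degrees(np.arctan2(v[1],v[0])))
E
```

```text
t: 11.18
tool_pos: [0.6218, -0.1287, 0.203]
tcp_rot: [-1.129, 1.568, -0.24]
wrist_force: [0.2, 0.1, 0.1]
opening: 0.0319
[ 0.62173524 -0.12868284  0.2027825 ]
0.08583594818023504 -39.84830361679494
```

View pics/s5.png

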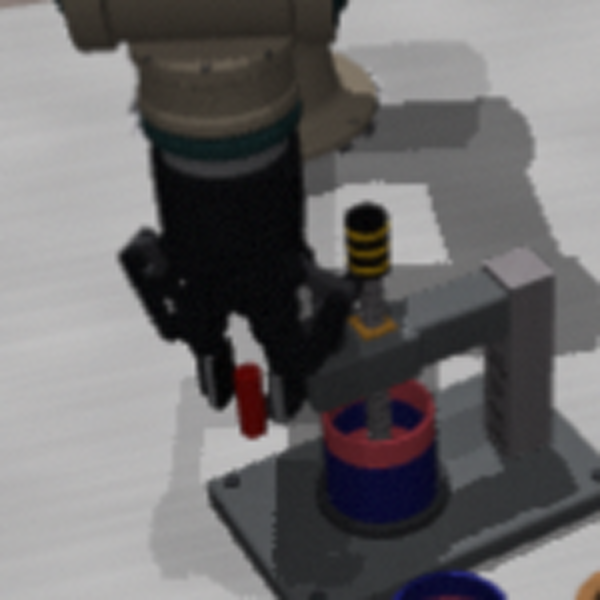

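```bash
python3 - <<'E'
import numpy as np
a=np.radians(-39.9-5.6*np.arange(18)); p=np.c_[.5551+.0872*np.cos(a),-.0735+.0872*np.sin(a)]
print(np.round(p[0],4));print(np.round(np.diff(p,axis=0)*100,2).tolist())
E
python3 -m creep '[{"dx":0,"dy":0,"dz":-0.5,"twist":0,"claw":3.2},{"dx":0,"dy":0,"dz":0,"twist":0,"claw":3.2}]'
```

```text
[ 0.622  -0.1294]
[[-0.58, -0.63], [-0.64, -0.57], [-0.69, -0.5], [-0.73, -0.43], [-0.77, -0.36], [-0.8, -0.28], [-0.83, -0.2], [-0.84, -0.12], [-0.85, -0.04], [-0.85, 0.05], [-0.84, 0.13], [-0.83, 0.21], [-0.8, 0.29], [-0.77, 0.37], [-0.73, 0.44], [-0.68, 0.51], [-0.63, 0.57]]
t: 11.4
tool_pos: [0.6212, -0.1286, 0.1957]
tcp_rot: [1.877, 1.57, 2.766]
wrist_force: [0.2, -0.3, -1.0]
opening: 0.0322
```

```bash
python3 -m creep '[{"dx":-0.58,"dy":-0.63,"dz":0,"twist":-0.098,"claw":3.2},{"dx":-0.64,"dy":-0.57,"dz":0,"twist":-0.098,"claw":3.2},{"dx":-0.69,"dy":-0.5,"dz":0,"twist":-0.098,"claw":3.2},{"dx":-0.73,"dy":-0.43,"dz":0,"twist":-0.098,"claw":3.2}]'
python3 - <<'E'
from h import *
from cell import env,imaging,nets
p=imaging.grab_frame("scene")
f=p["frame"][:,:,::-1].copy()
cv2.imwrite("pics/s6.png",cv2.resize(f[110:260,180:330],(600,600),interpolation=cv2.INTER_CUBIC))
E
```

```text
t: 11.73
tool_pos: [0.595, -0.1493, 0.1958]
tcp_rot: [0.576, 1.569, 1.069]
wrist_force: [2.3, 3.5, -2.5]
opening: 0.0319
```

View pics/s6.png

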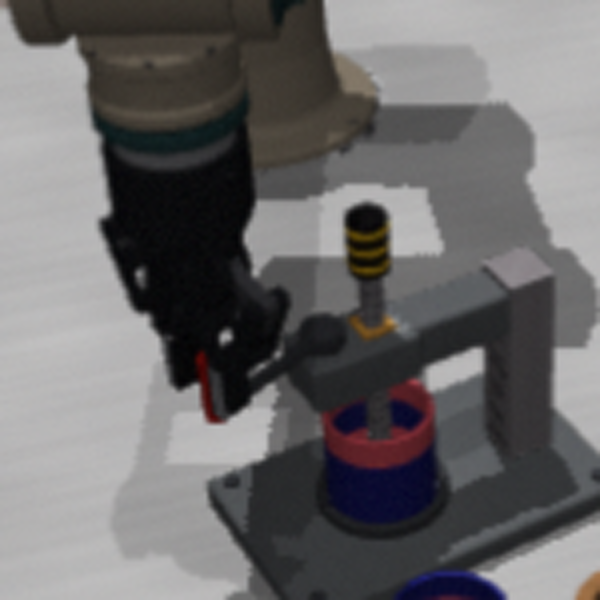

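The lever is turning: the pin has moved to crop (207,385), pushed by the trailing finger with about 4 N. I continue along the arc.

```bash
python3 -m creep '[{"dx":-0.77,"dy":-0.36,"dz":0,"twist":-0.098,"claw":3.2},{"dx":-0.8,"dy":-0.28,"dz":0,"twist":-0.098,"claw":3.2},{"dx":-0.83,"dy":-0.2,"dz":0,"twist":-0.098,"claw":3.2},{"dx":-0.84,"dy":-0.12,"dz":0,"twist":-0.098,"claw":3.2},{"dx":-0.85,"dy":-0.04,"dz":0,"twist":-0.098,"claw":3.2}]'
python3 -m creep '[{"dx":-0.85,"dy":0.05,"dz":0,"twist":-0.098,"claw":3.2},{"dx":-0.84,"dy":0.13,"dz":0,"twist":-0.098,"claw":3.2},{"dx":-0.83,"dy":0.21,"dz":0,"twist":-0.098,"claw":3.2},{"dx":-0.8,"dy":0.29,"dz":0,"twist":-0.098,"claw":3.2}]'
```

```text
t: 12.2
tool_pos: [0.5542, -0.1594, 0.1961]
tcp_rot: [0.585, 1.569, 0.59]
wrist_force: [5.0, 2.8, -2.1]
opening: 0.0318
t: 12.53
tool_pos: [0.5211, -0.1528, 0.1963]
tcp_rot: [0.472, 1.569, 0.085]
wrist_force: [5.0, 1.4, -2.3]
opening: 0.0319
```

```bash
python3 -m creep '[{"dx":-0.77,"dy":0.37,"dz":0,"twist":-0.098,"claw":3.2},{"dx":-0.73,"dy":0.44,"dz":0,"twist":-0.098,"claw":3.2}]'
```

```text
t: 12.7
tool_pos: [0.5062, -0.1448, 0.1964]
tcp_rot: [0.43, 1.569, -0.153]
wrist_force: [6.1, 0.1, -0.6]
opening: 0.0321
```

```bash
python3 -m creep '[{"dx":-0.35,"dy":0.25,"dz":0,"twist":-0.049,"claw":3.2}]'|egrep 'pos|for'
python3 -m creep '[{"dx":-0.2,"dy":0.14,"dz":0,"twist":-0.03,"claw":3.2}]'|egrep 'pos|for'
python3 -m creep '[{"dx":-0.15,"dy":0.12,"dz":0,"twist":-0.02,"claw":3.2}]'|egrep 'pos|for'
```

```text
tool_pos: [0.5024, -0.1422, 0.1965]
wrist_force: [4.1, -0.2, -2.3]
tool_pos: [0.5019, -0.1415, 0.1967]
wrist_force: [22.6, -7.9, -10.4]
tool_pos: [0.502, -0.1411, 0.1967]
wrist_force: [30.1, -12.9, -13.3]
```

The stop is reached: the push jumped from about 5 N to about 30 N with no further motion. I back off to centre the pin in the cage, rise, and look.

```bash
python3 -m creep '[{"dx":0.4,"dy":-0.3,"dz":0,"twist":0,"claw":3.2},{"dx":0.3,"dy":-0.2,"dz":0,"twist":0,"claw":4.4},{"dx":0,"dy":0,"dz":0,"twist":0,"claw":4.4},{"dx":0,"dy":0,"dz":0,"twist":0,"claw":4.4},{"dx":0,"dy":0,"dz":0,"twist":0,"claw":4.4}]'
python3 -m creep '[{"dx":0,"dy":0,"dz":1,"twist":0,"claw":4.4},{"dx":0,"dy":0,"dz":2,"twist":0,"claw":4.4},{"dx":0,"dy":0,"dz":3,"twist":0,"claw":4.4},{"dx":0,"dy":0,"dz":3,"twist":0,"claw":4.4},{"dx":0,"dy":0,"dz":3,"twist":0,"claw":4.4},{"dx":-1.5,"dy":-2,"dz":2,"twist":0,"claw":4.4},{"dx":-1.5,"dy":-3,"dz":1,"twist":0,"claw":4.4},{"dx":-1.5,"dy":-3,"dz":0,"twist":0,"claw":4.4},{"dx":-1.5,"dy":-3,"dz":0,"twist":0,"claw":4.4},{"dx":0,"dy":-3,"dz":0,"twist":0,"claw":4.4},{"dx":0,"dy":-3,"dz":0,"twist":0,"claw":4.4},{"dx":0,"dy":0,"dz":0,"twist":0,"claw":4.4}]'
python3 - <<'E'
from h import *
from cell import env,imaging,nets
P={n:imaging.grab_frame(n) for n in ["scene","top"]}
uv={}
for n,p in P.items():
    for q in ["probe_grip","clamp_pin","pot_blue","pot_pink","tape","cap"]:
        r=nets.place_of(q,p)
        if r: uv[q,n]=r[0]["uv"]
for q in ["probe_grip","clamp_pin"]: 
    o=[(P[n],uv[q,n]) for n in P if (q,n) in uv]; print(q,tri(o) if len(o)==2 else o and uv)
print({k:v for k,v in uv.items() if k[0][0] in "pct"})
f=P["scene"]["frame"][:,:,::-1]
cv2.imwrite("pics/s7.png",cv2.resize(f[110:260,180:330],(600,600),interpolation=cv2.INTER_CUBIC))
cv2.imwrite("pics/t7.png",P["top"]["frame"][:,:,::-1])
E
```

```text
t: 13.37
tool_pos: [0.5057, -0.1448, 0.1963]
tcp_rot: [-2.71, 1.57, 2.894]
wrist_force: [0.2, -0.1, -0.6]
opening: 0.0441
t: 14.37
tool_pos: [0.4445, -0.3188, 0.3461]
tcp_rot: [-1.803, 1.57, -2.487]
wrist_force: [-0.5, -0.3, 0.0]
opening: 0.0441
probe_grip [ 0.55026172 -0.04160964  0.21964757]
clamp_pin [ 0.50558235 -0.14333136  0.18464596]
{('probe_grip', 'scene'): [272.1, 171.8], ('clamp_pin', 'scene'): [227.0, 181.7], ('pot_blue', 'scene'): [357.0, 212.8], ('pot_pink', 'scene'): [294.8, 284.3], ('tape', 'scene'): [341.0, 271.0], ('cap', 'scene'): [209.7, 282.2], ('probe_grip', 'top'): [355.5, 224.5], ('clamp_pin', 'top'): [403.6, 246.4], ('pot_blue', 'top'): [253.3, 248.3], ('pot_pink', 'top'): [345.8, 169.4], ('tape', 'top'): [295.3, 170.6], ('cap', 'top'): [421.6, 196.8]}
```

View pics/s7.png

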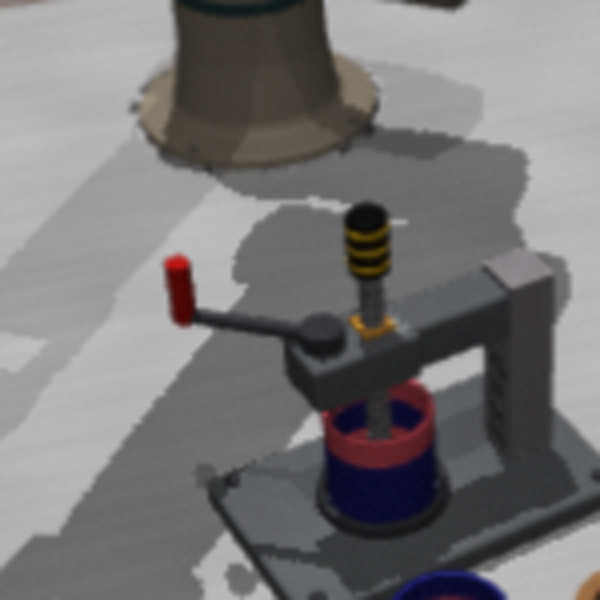

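View pics/t7.png

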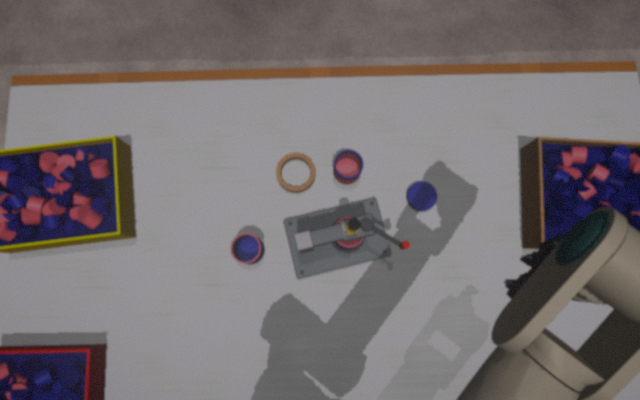

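The pin stands at (0.506, -0.143), close to the predicted (0.507, -0.147) for fully clamped. In the scene view it is at crop (180,290). The grip still stands at crop (367,240), unchanged since release. The bystanders have not moved and the robot is clear.

```bash
python3 -c "
from cell import job
print(job.sign_off())"
```

```text
the job is handed in; nothing more can be done
None
```

I lowered the probe until its foot pressed on the pot's inside bottom, let go, and swung the clamp lever to its stop. The job was handed in after about 15 s of robot time, and no verdict was reported.

- **Probe and foot:** Contact came at about 55 mm of travel. I then lowered too far in one batch of moves: the vertical wrist force rose from about 3 N to 15 N, so roughly 12 N on the pot. That is above the intended 5 N but, by estimate, under the 15 N limit. I backed off before letting go.
- **Clamp:** I pushed the lever clockwise by its pin with about 4–6 N until the push jumped to about 30 N with no further movement. The last picture puts the pin at (0.506, -0.143), about 4 mm from the predicted clamped position.
- **Last checks:** The grip has not moved since I let go, and the bystanders moved by no more than the measurement noise. The gripper is well clear, with a wrist force near zero.
- **Not verified:** I could not measure the foot's remaining pressure after letting go. I infer it from the probe not having moved. Also, at the start the pin stood about 5° (8 mm) from where the gauge model put "fully open", which made no difference to the job.

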